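# Draw the drainer leg to its mark and close the cam, still holding it

## Task

Draw the sprung sliding leg of the extending dish drainer out by its black crossbar until the yellow pointer lines up with the green clip on the rule, with the red cam lever still open. Hold the leg there and, without letting it slip, push the red cam lever over, away from the pointer end, until it is fully closed. The worn cam does not hold against the spring by itself, so finish while still holding the crossbar with the pointer at the clip and the lever closed; do not shift the clip, and leave the mugs and the other things on the counter alone.

Things in the scene. Friction and masses are not known exactly. Their poses are not given: they have to be found in the camera images.
- drainer: Wire dish drainer with two plates in it, fixed to the counter, 190 x 240 mm, wire rims 85 mm high, plates up to 145 mm high (on its far half from the crossbar, 32 to 68 mm from the centre towards -y). Origin: centre of its underside, on the counter. The leg slides out along its own +y, the crossbar lies along its own x, z is up. A fixed 22 mm wide aluminium rule (top 44 mm above the counter) runs along y, 115 mm to the -x side of the centre line.
- leg (a joint): How far the sliding leg is drawn out, in m: 0 fully in (where the spring keeps it at the start), up to 0.14. A spring pulls it in with 3 N at 0, 5.5 N at 0.13; let go, it slides back in, whether or not the lever is closed. Two round aluminium rods of the leg, 75 mm either side of its middle and 45 mm above the counter, join the crossbar to the drainer, with feet under its ends.
- bar_mid (a point): Black straight crossbar of the leg, 170 mm long (along the drainer's x), 16 mm thick (along the drainer's y), 20 mm high. This point: its middle, 55 mm above the counter and 180 mm plus the leg value from the drainer's origin along the drainer's +y. Axes as the drainer's. At leg value 0 there is 48 mm free between it and the drainer's sleeves and rim. It is free underneath between the rods.
- bar_grip (a point): Point on the crossbar's centre line, 30 mm to the -x side of its middle, halfway up: a good place to take it from above, one finger on each side. From here fingers can slide along the bar towards +x, straddling it with 1 to 3 mm of play, and push the lever's T-bar in front of them.
- pointer (a point): Top of the 4 mm wide yellow pointer that sticks out from the crossbar's -x end over the rule, moving with the leg; this point is on the bar's centre line, 115 mm to the -x side of its middle, 61 mm above the counter.
- clip (a point): Centre of the top of the green clip on the rule, 52 mm above the counter; the clip is 12 mm wide along the rule, 30 mm across. It marks the length: the pointer must be over it (same place along the drainer's y).
- mark_clip (a joint): Position of the green clip along the rule in m, stated as the leg value at which the pointer is level with the clip's middle (0.055 to 0.12). It differs from start to start and must not be moved.
- cam_lever (a joint): Angle of the red cam lever in rad: 0 to 0.12 at the start (open, leaning 30 degrees from upright towards the -x side, over the bar), 1.05 fully closed (leaning 30 degrees towards +x, at its stop). It turns about a level axis along the drainer's y through a pivot 30 mm to the +x side of the bar's middle and 59 mm above the counter, rides on the leg, stays where it is left and needs 2 to 10 N to push over.
- lever_tip (a point): Middle of the lever's T-bar, 38 mm from the pivot: a round red bar 9 mm thick and 61 mm long along the drainer's y, crossing above the crossbar. From open to closed it travels 38 mm along +x, 33 to 38 mm above the crossbar's centre line (92 to 97 mm above the counter). Between the T-bar and the pivot is an 8 mm round stem, narrower than the crossbar.
- mug_blue: Blue mug, 76 mm across, 90 mm high, origin under its centre; a bystander.
- mug_white: White mug, 76 mm across, 90 mm high, origin under its centre; a bystander.
- mug_orange: Orange mug, 76 mm across, 90 mm high, origin under its centre; a bystander.
- caddy: Dark jar with black cap, 74 mm across, 120 mm high, origin under its centre; a bystander.
- spoon: Spoon lying on the counter, origin under its middle; a bystander.

How it is judged:
By the outcome, as a careful person would: the job done as asked, in the order asked, and still so for the second after the job is handed in, while the arm keeps its last pose, push and grip.
It also fails if it takes over 35 s, if anything falls off the work surface, if the arm or the gripper's body presses on something with over 40 N, if the wrist force passes 120 N, or if a joint passes its speed limit or range.

## Robot

A 6-joint arm with a two-finger parallel gripper is mounted at the origin on the work surface. World frame = base frame: x ahead of the robot, y to its left, z up, the work surface at z = 0. Lengths are in mm, angles in rad, forces in N, time in s.
With the tool pointing down it reaches from about 275 to 750 mm from the base axis. Payload 10.2 kg.
Tool frame: the origin (TCP) lies at the very end of the fingers, on their centre line; the grasp point (between the pads) lies 19 mm behind it; z points along the fingers, y is the line along which they close (so a half turn about z gives the same grasp; the last joint's range is limited). The gripper opens to 88 mm and grips with 3 to 60 N. Pads are 18 mm wide; open, the fingers measure 123 mm over their backs; the gripper's body (75 mm by 187 mm) begins 45 mm behind the grasp point.
Start: joints at [-1.376, 0.313, 1.498, -0, 1.331, -0.223], TCP at [213.007, -479.853, 238.72] pointing down, gripper open.
Joint ranges: [-2.94, 2.94], [-0.97, 2.17], [0.19, 2.56], [-1.23, 4.37], [0.02, 3.11], [-2.88, 2.88]. Speed limits (rad/s): [2.39, 2.39, 3.01, 3.14, 3.14, 3.14].

## Interface

Orientations are given as a unit quaternion [w, x, y, z].
In Python, from plant import robot gives the robot as it stands.
- The arm moves only by the shell command python3 -m inch 'ROWS' [FORCE]. ROWS is JSON, a list of rows, each a list of 5 numbers: the shift along the tool's x, y, z in mm, then the turn about the tool's z in rad, then the opening, from 0 (shut) to 1 (fully open). A call has 1 to 8 rows; each row is the pose to reach, as a shift and turn from the pose commanded when the call began, along the tool's axes at that moment; what a row does not reach only later rows make up. A row lasts 1/10 s, in which the tool goes at most 50 mm and 8.59 degrees, less where a joint would pass 70% of its speed; a pose out of reach is approached as far as the arm can. A call with a gripper value outside its range is refused whole. The fingers move at their own pace and stop on an object; FORCE is the grip in N (left out, the last holds). Time passes only in rows, so rows that repeat a pose let the fingers close. It gives the time, the measured TCP pose, the force, the opening and the grip force at its end, in the units of the state.
- robot.observe(): the state, without advancing time (a new reading comes with each control period).
- robot.get_image(name): name is "side" or "top"; returns the picture (400x640x3 uint8, red, green, blue); there is no depth.
- robot.camera_params(name): a dict with "vfov" (degrees; the focal length in pixels is half the picture's height over the tangent of half this angle, whatever the lens; pixels are square), "cx", "cy" (the principal point, pixels), "distortion" ([k1, k2, p1, p2, k3] as OpenCV has them; the pictures are not rectified), "extrinsics" (4x4, takes a point from camera to world coordinates). Camera axes: x right, y down, z forward; pixel columns grow to the right and rows downward; lengths in mm; the calibration is good to about 2 mm. A picture is of the moment at which its call begins. camera_params takes no time and is no camera call.
- robot.job_done(): hands the job in; it is judged then, once.
The state is a dict: "time": time; "joints": joint angles; "qvel": joint speeds; "joint_efforts": joint torques, N m; "tool_pos": TCP position; "tool_rot": TCP orientation; "force": force on the tool from outside, world axes, zero at the start; "moment": the same for the moment, N m; "width": finger opening in mm; "grasp_force": force on a finger pad.
Only numpy, scipy, OpenCV 4.12 (cv2) and the standard library are available. Lean on these libraries where they do the work, as an engineer would, in place of code of your own. Each camera call takes 0.05 s, during which the arm holds its last target. There are 200 camera calls.

## Working session

There is one attempt and no reset: what is moved stays moved. The work goes in short steps, Python scripts to look and compute and a shell command to move; the robot and the scene stay as the last step left them, time stands still between calls to the robot, and variables do not carry over. Pictures are saved under pics/ and viewed, at most 10 in all, crops included, and the job is handed in when it is done.

```bash
ls; mkdir -p pics; python3 - <<'E'
from plant import robot
import cv2,numpy as np
for n in("top","side"):
    im=robot.get_image(n); cv2.imwrite(f"pics/{n}0.png",im[:,:,::-1])
    p=robot.camera_params(n); print(n,p["vfov"],p["cx"],p["cy"],p["distortion"],np.round(p["extrinsics"],3).tolist())
s=robot.observe(); print(s["time"],s["tool_pos"],s["tool_rot"],s["force"],s["width"])
E
```

```text
pics
top 54.18107642450026 325.2936993889863 201.7480362702322 [0.00101331 0.         0.         0.         0.        ] [[-0.002, -0.997, 0.074, 461.27], [-1.0, 0.001, -0.007, 11.955], [0.007, -0.074, -0.997, 1410.485], [0.0, 0.0, 0.0, 1.0]]
side 52.75761380531692 317.9289309396939 201.72953835308527 [-0.08611764  0.          0.          0.          0.        ] [[-0.958, -0.209, 0.198, 268.54], [-0.288, 0.738, -0.61, 832.973], [-0.019, -0.642, -0.767, 1116.215], [0.0, 0.0, 0.0, 1.0]]
0.1 [ 212.94772125 -479.6476723   238.22757637] [-5.65037733e-04  9.78261890e-01  2.07372502e-01 -7.55759260e-06] [-0.11631368  0.43496676 -0.00661133] 88.13664301455104
```

View pics/top0.png

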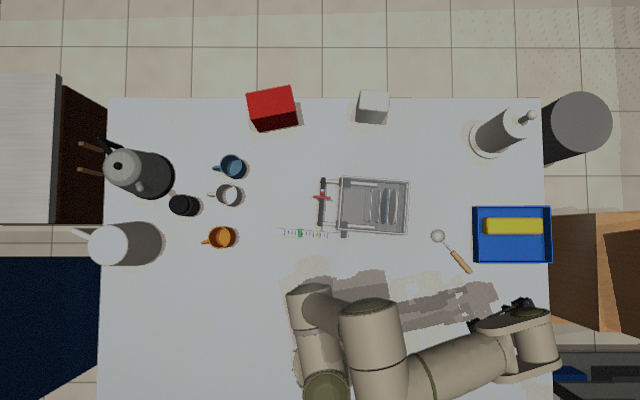

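View pics/side0.png

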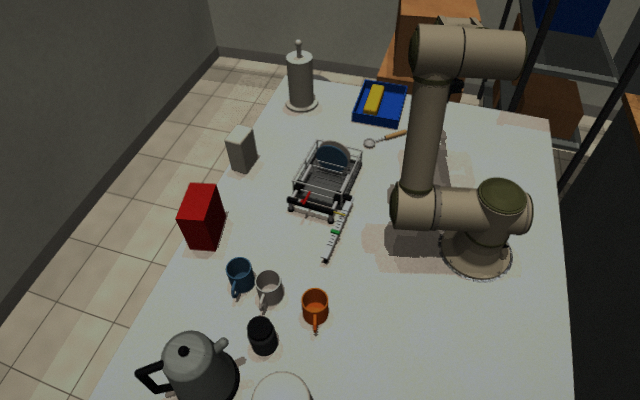

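The top view shows the crossbar from about (322,178) to (320,228) and the red lever at (322,197). The pointer is at (319,234) and the clip at (299,233). The drainer's +y runs to image left, which is world +y. Next I measure these points by colour.

```bash
cat > h.py <<'E'
import cv2,numpy as np
from plant import robot
def cam(n):
    p=robot.camera_params(n); f=200/np.tan(np.radians(p["vfov"]/2))
    return np.array([[f,0,p["cx"]],[0,f,p["cy"]],[0,0,1]]),np.array(p["distortion"]),np.array(p["extrinsics"])
def ray(n,uv):
    K,d,E=cam(n); q=cv2.undistortPoints(np.array([[uv]],float),K,d)[0,0]
    return E[:3,3],E[:3,:3]@np.array([q[0],q[1],1])
def onz(n,uv,z):
    o,r=ray(n,uv); return o+r*(z-o[2])/r[2]
def tri(a,b):
    (o1,r1),(o2,r2)=ray("top",a),ray("side",b)
    t=np.linalg.lstsq(np.c_[r1,-r2],o2-o1,rcond=None)[0]
    p,q=o1+r1*t[0],o2+r2*t[1]; return (p+q)/2,np.linalg.norm(p-q)
def mask(im,c):
    h=cv2.cvtColor(im,cv2.COLOR_RGB2HSV)
    R={"red":[((0,110,50),(8,255,255)),((172,110,50),(180,255,255))],"yel":[((22,110,80),(34,255,255))],"grn":[((50,90,50),(85,255,255))],"blk":[((0,0,0),(180,255,55))]}[c]
    return sum(cv2.inRange(h,np.array(a),np.array(b)) for a,b in R)
def blobs(n,im,c,box):
    x0,y0,x1,y1=box; m=np.zeros(im.shape[:2],np.uint8); m[y0:y1,x0:x1]=mask(im,c)[y0:y1,x0:x1]
    k,_,st,ce=cv2.connectedComponentsWithStats(m)
    return [(st[i,4],st[i,:4].tolist(),ce[i].round(2).tolist()) for i in range(1,k) if st[i,4]>3]
BOX={"top":(270,165,350,245),"side":(275,180,370,270)}
E
python3 - <<'E'
from h import *
for n in("top","side"):
    im=robot.get_image(n); x0,y0,x1,y1=BOX[n]
    cv2.imwrite(f"pics/{n}1.png",cv2.resize(im[y0:y1,x0:x1,::-1],None,fx=6.25,fy=6.25,interpolation=cv2.INTER_NEAREST))
    for c in("red","yel","grn","blk"): print(n,c,blobs(n,im,c,BOX[n]))
E
```

```text
top red [(np.int32(48), [313, 192, 17, 7], [320.94, 196.15])]
top yel []
top grn [(np.int32(23), [298, 229, 3, 8], [299.04, 232.65])]
top blk [(np.int32(15), [321, 178, 4, 11], [321.73, 182.4])]
side red [(np.int32(57), [300, 191, 11, 14], [305.19, 198.0])]
side yel [(np.int32(20), [334, 211, 11, 5], [338.85, 213.0])]
side grn [(np.int32(31), [331, 229, 9, 5], [334.87, 231.29])]
side blk [(np.int32(19), [298, 180, 11, 3], [303.84, 180.84]), (np.int32(807), [287, 180, 68, 44], [319.63, 200.89]), (np.int32(4), [339, 183, 3, 2], [340.25, 183.25]), (np.int32(4), [337, 191, 4, 2], [338.5, 191.25]), (np.int32(4), [337, 234, 3, 2], [338.0, 234.25]), (np.int32(22), [323, 258, 6, 6], [325.5, 260.64])]
```

View pics/top1.png

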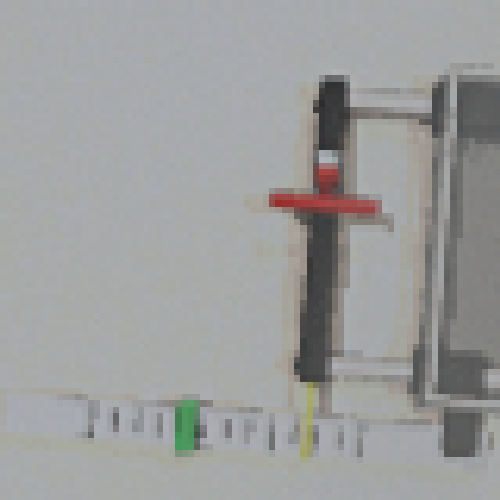

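View pics/side1.png

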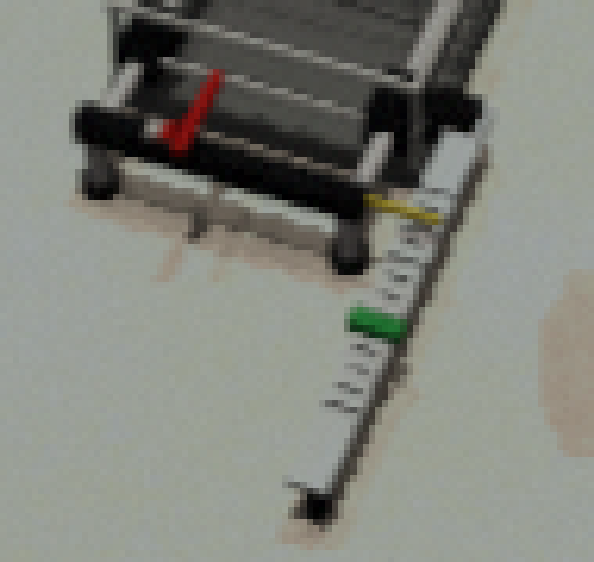

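The top crop shows the bar running from crop (332,75) to (312,380), with the T-bar at (325,202). The yellow pointer is at (309,420) and the clip at (187,425). The drainer is turned a few degrees, so I fit it more finely.

```bash
cat > m.py <<'E'
from h import *
def wcent(im,box,sig):
    x0,y0,x1,y1=box; w=np.clip(sig(im[y0:y1,x0:x1].astype(float)),0,None)
    yy,xx=np.mgrid[y0:y1,x0:x1]; return np.array([(w*xx).sum(),(w*yy).sum()])/w.sum()
yel=lambda a:np.minimum(a[...,0],a[...,1])-a[...,2]-25
grn=lambda a:a[...,1]-np.maximum(a[...,0],a[...,2])-20
E
python3 - <<'E'
from m import *
im=np.mean([robot.get_image("top") for _ in range(3)],0).astype(np.uint8)
si=np.mean([robot.get_image("side") for _ in range(3)],0).astype(np.uint8)
g=im.mean(2); P=[]
for r in list(range(179,189))+list(range(201,224)):
    w=np.clip(110-g[r,316:329],0,None); P.append(((w*np.arange(316,329)).sum()/w.sum(),r))
P=np.array([onz("top",p,64)[:2] for p in P])   # bar top ~65
vx,vy,cx,cy=cv2.fitLine(P.astype(np.float32),cv2.DIST_HUBER,0,.01,.01).ravel()
print("bar line",vx,vy,cx,cy,"angle of x axis",np.degrees(np.arctan2(vy*np.sign(vx),abs(vx))),"resid",np.std((P-[cx,cy])@[-vy,vx]))
py=wcent(im,(314,226,326,241),yel); pg=wcent(im,(292,224,306,242),grn)
sy=wcent(si,(330,208,348,218),yel); sg=wcent(si,(327,226,343,238),grn)
print("px",py,pg,sy,sg)
print("pointer z61",onz("top",py,61),onz("side",sy,61),tri(py,sy))
print("clip z50",onz("top",pg,50),onz("side",sg,50),tri(pg,sg))
rt=wcent(im,(310,188,335,201),lambda a:a[...,0]-np.maximum(a[...,1],a[...,2])-40)
print("lever red",rt,onz("top",rt,92))
# ends of bar in the top view along column profile
c=np.array([g[r,320:325].min() for r in range(172,236)]); print(c.astype(int).tolist())
# rule edges direction
h=cv2.cvtColor(im,cv2.COLOR_RGB2GRAY)
for n,uv in(("bar end A",(323,177.3)),("bar end B",(320,226.)),("rule left",(271,230.5)),("rule right",(341,235))):print(n,onz("top",uv,60 if "bar" in n else 44))
E
```

```text
bar line 0.9966725 -0.08151007 555.785 17.67463 angle of x axis -4.6753697 resid 0.6853045409310506
px [318.81237113 231.74639175] [299.14498141 232.7472119 ] [338.95734597 212.94075829] [334.7346723  231.02854123]
pointer z61 [457.3295543   25.19695379  61.        ] [460.10645185  20.67167257  61.        ] (array([458.15579837,  25.32632262,  67.29538477]), np.float64(1.660333237839126))
clip z50 [453.96014906  93.4916237   50.        ] [456.11841996  88.35028659  50.        ] (array([454.43739899,  93.17416439,  57.05372452]), np.float64(0.9035452023766425))
lever red [320.9441223  196.24775962] [577.20509355  17.61219559  92.        ]
[168, 169, 168, 168, 170, 104, 46, 53, 49, 47, 48, 48, 50, 49, 53, 52, 49, 104, 104, 83, 81, 79, 70, 71, 85, 98, 75, 59, 61, 61, 61, 62, 64, 64, 66, 65, 66, 68, 67, 69, 68, 66, 68, 69, 68, 67, 70, 71, 72, 72, 73, 73, 71, 67, 107, 118, 125, 129, 129, 137, 161, 135, 116, 118]
bar end A [646.18391829  10.5336346   60.        ]
bar end B [477.07092504  21.10211091  60.        ]
rule left [461.90762774 191.8403974   44.        ]
rule right [445.84084905 -51.91454901  44.        ]
```

The measurements agree. Bar length is 169 mm (170 given), yaw is about -4.2°, bar middle is about (561.5, 16), and the needed leg draw is about 67.5 mm. I approach above bar_grip at about (531.5, 17.5).

```bash
python3 -m inch '[[493,-325,0,0.49,0.5],[493,-325,0,0.49,0.5],[493,-325,0,0.49,0.5],[493,-325,0,0.49,0.5],[493,-325,0,0.49,0.5],[493,-325,0,0.49,0.5],[493,-325,0,0.49,0.5],[493,-325,0,0.49,0.5]]' 20
cat > w.py <<'E'
# what shift in tool axes reaches a world target: python3 w.py x y z yaw_deg
import sys; from h import *; from scipy.spatial.transform import Rotation as Ro
s=robot.observe(); q=s["tool_rot"]; R=Ro.from_quat([q[1],q[2],q[3],q[0]]).as_matrix()
x,y,z,a=map(float,sys.argv[1:]); p=s["tool_pos"]; cur=np.degrees(np.arctan2(R[1,0],R[0,0]))
print("t",round(s["time"],2),"pos",p.round(1),"yaw",cur.round(2),"shift",(R.T@(np.array([x,y,z])-p)).round(1),"turn",round(np.radians(cur-a),3),"F",np.round(s["force"],1),"w",round(s["width"],1))
E
python3 w.py 531.5 17.5 140 -4.2
```

```text
time: 1.3
tool_pos: [426.0, -147.1, 239.0]
tool_rot: [0.0, 0.999, -0.036, 0.0]
force: [-0.3, -1.4, 0.4]
width: 44.3
grasp_force: 0.0
t 1.3 pos [ 426.  -147.1  239. ] yaw -4.15 shift [  93.2 -171.9   99. ] turn 0.001 F [-0.3 -1.4  0.4] w 44.3
```

```bash
python3 -m inch '[[93,-172,30,0,0.5],[93,-172,60,0,0.5],[93,-172,90,0,0.5],[93,-172,99,0,0.5],[93,-172,99,0,0.5],[93,-172,99,0,0.5],[93,-172,99,0,0.5]]'
python3 - <<'E'
from h import *
im=robot.get_image("top");cv2.imwrite("pics/t2.png",im[:,:,::-1])
im=robot.get_image("side");cv2.imwrite("pics/s2.png",cv2.resize(im[130:270,260:440,::-1],None,fx=4,fy=4))
E
python3 w.py 531.5 17.5 44 -4.2
```

```text
time: 2.0
tool_pos: [530.4, 15.4, 140.2]
tool_rot: [0.0, 0.999, -0.036, 0.0]
force: [-0.5, 0.5, 0.4]
width: 44.0
grasp_force: 0.0
t 2.1 pos [530.6  14.7 140.9] yaw -4.2 shift [ 0.5 -2.9 96.9] turn -0.0 F [-0.3  0.5 -0.6] w 44.0
```

View pics/s2.png

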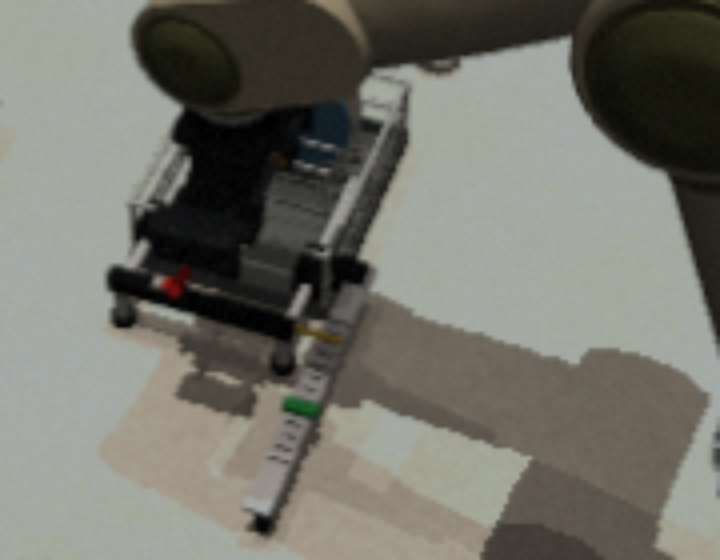

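The side view shows the hand above the bar, with the pointer at crop (320,332) and the clip at (302,406) both clearly visible. I descend with the fingers 44 mm apart.

```bash
python3 -m inch '[[0.5,-3,30,0,0.5],[0.5,-3,55,0,0.5],[0.5,-3,70,0,0.5],[0.5,-3,82,0,0.5],[0.5,-3,90,0,0.5],[0.5,-3,96,0,0.5],[0.5,-3,96,0,0.5]]'
python3 w.py 531.5 17.5 44 -4.2
```

```text
time: 2.8
tool_pos: [531.1, 18.6, 43.6]
tool_rot: [-0.0, 0.999, -0.036, -0.0]
force: [0.6, -0.2, 0.1]
width: 44.1
grasp_force: 0.0
t 2.8 pos [531.1  18.6  43.6] yaw -4.15 shift [ 0.5  1.  -0.4] turn 0.001 F [ 0.6 -0.2  0.1] w 44.1
```

```bash
python3 -m inch '[[0,0,0,0,0.22],[0,0,0,0,0.22],[0,0,0,0,0.1],[0,0,0,0,0.1],[0,0,0,0,0.1],[0,0,0,0,0.1]]' 15
python3 w.py 531.5 17.5 44 -4.2
```

```text
time: 3.4
tool_pos: [531.4, 18.4, 44.1]
tool_rot: [0.0, 0.999, -0.036, 0.0]
force: [-1.1, -3.6, 3.7]
width: 16.1
grasp_force: 15.0
t 3.4 pos [531.4  18.4  44.1] yaw -4.15 shift [0.2 0.9 0.1] turn 0.001 F [-1.1 -3.6  3.7] w 16.1
```

Gripped at 16.1 mm, as expected. I draw the leg most of the way, then check with the camera.

```bash
python3 -m inch '[[0,-8,0,0,0.1],[0,-18,0,0,0.1],[0,-28,0,0,0.1],[0,-38,0,0,0.1],[0,-48,0,0,0.1],[0,-56,0,0,0.1],[0,-60,0,0,0.1],[0,-60,0,0,0.1]]' 20
python3 w.py 531.5 17.5 44 -4.2
cat > gap.py <<'E'
import sys; from m import *
a=np.radians(float(sys.argv[1]) if len(sys.argv)>1 else -4.2); Y=np.array([-np.sin(a),np.cos(a),0])
si=np.mean([robot.get_image("side") for _ in range(3)],0).astype(np.uint8); to=robot.get_image("top")
cv2.imwrite("pics/side_%s.png"%sys.argv[2],cv2.resize(si[200:260,300:380,::-1],None,fx=8,fy=8,interpolation=cv2.INTER_NEAREST))
for n,im in(("side",si),("top",to)):
    box=(315,195,350,250) if n=="side" else (280,222,330,242)
    g=wcent(im,box,grn); y=wcent(im,box,yel); G,P=onz(n,g,50),onz(n,y,61)
    print(n,g.round(2),y.round(2),"clip",G.round(1),"pointer",P.round(1),"gap along y",((G-P)@Y).round(2))
E
python3 gap.py -4.2 a
```

```text
time: 4.2
tool_pos: [536.2, 79.1, 44.1]
tool_rot: [0.0, 0.999, -0.036, 0.001]
force: [3.2, -3.8, 4.2]
width: 16.0
grasp_force: 20.0
t 4.2 pos [536.2  79.1  44.1] yaw -4.1 shift [-0.2 61.8  0.1] turn 0.002 F [ 3.2 -3.8  4.2] w 16.0
side [334.83 231.49] [332.36 227.4 ] clip [455.3  90.   50. ] pointer [465.4  84.2  61. ] gap along y 5.11
top [nan nan] [nan nan] clip [nan nan nan] pointer [nan nan nan] gap along y nanm.py:4: RuntimeWarning: invalid value encountered in divide
  yy,xx=np.mgrid[y0:y1,x0:x1]; return np.array([(w*xx).sum(),(w*yy).sum()])/w.sum()
```

View pics/side_a.png

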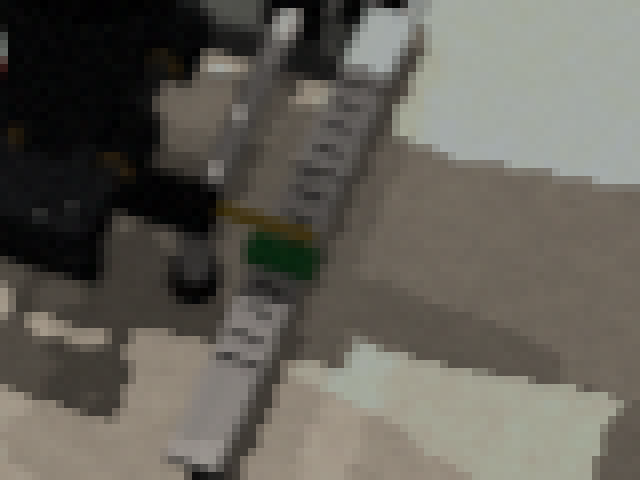

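The pointer, from crop (218,208) to (312,234), now sits at the clip's back edge. The clip spans rows 232 to 280. To get the remaining distance more exactly, I sample colour profiles along the rule in the starting and current side pictures.

```bash
cat > prof.py <<'E'
import sys; from m import *
K,d,E=cam("side"); W=np.linalg.inv(E); rv=cv2.Rodrigues(W[:3,:3])[0]; a=np.radians(-4.2)
X=np.array([np.cos(a),np.sin(a),0]); Y=np.array([-np.sin(a),np.cos(a),0]); O=np.array([456.,88.,0])
v=np.arange(-80,40,.25)
def prof(im,z,sig,us):
    out=0
    for u in us:
        P=O+u*X+v[:,None]*Y+[0,0,z]; q=cv2.projectPoints(P,rv,W[:3,3],K,d)[0].astype(np.float32)
        out=out+sig(cv2.remap(im.astype(np.float32),q[:,:,0],q[:,:,1],cv2.INTER_LINEAR)[:,0])
    return out/len(us)
gr=lambda a:(a[:,1]-np.maximum(a[:,0],a[:,2]))/a.sum(1)
ye=lambda a:(np.minimum(a[:,0],a[:,1])-a[:,2])/a.sum(1)
def rep(name,p):
    i=p.argmax(); h=(p[i]+np.median(p))/2; l=i
    while p[l]>h:l-=1
    r=i
    while p[r]>h:r+=1
    print(name,"peak",v[i],p[i].round(2),"half edges",v[l],v[r],"mid",(v[l]+v[r])/2)
s0=cv2.imread("pics/side0.png")[:,:,::-1]
if __name__=="__main__":
    now=np.mean([robot.get_image("side") for _ in range(4)],0); np.save("pics/now.npy",now)
    rep("clip z52 start",prof(s0,52,gr,range(-7,8,2)))
    for u in ([-6,-3,0],[3,6,9]):
        rep(f"ptr z61 start {u}",prof(s0,61,ye,u)); rep(f"ptr z61 now {u}",prof(now,61,ye,u))
    rep("clip z52 now",prof(now,52,gr,range(-7,8,2)))
    print("t",robot.observe()["time"])
E
python3 prof.py
```

```text
clip z52 start peak 2.75 0.34 half edges -3.25 9.5 mid 3.125
ptr z61 start [-6, -3, 0] peak -66.5 0.24 half edges -70.25 -62.0 mid -66.125
ptr z61 now [-6, -3, 0] peak -4.25 0.25 half edges -8.25 1.5 mid -3.375
ptr z61 start [3, 6, 9] peak -66.25 0.22 half edges -70.25 -62.0 mid -66.125
ptr z61 now [3, 6, 9] peak -3.0 0.21 half edges -7.75 1.0 mid -3.375
clip z52 now peak 4.75 0.35 half edges -3.5 10.25 mid 3.375
t 4.6
```

The pointer has moved 62.75 mm, and about 5.5 mm remains. The force and measured motion put the true yaw nearer -4.5°. I make the final draw, then loosen to a close straddle, compensating for the slack.

```bash
python3 -m inch '[[0.2,-3,0,0.003,0.1],[0.4,-5.5,0,0.006,0.1],[0.4,-5.5,0,0.006,0.1],[0.4,-6.3,0,0.006,0.205],[0.4,-6.3,0,0.006,0.205],[0.4,-6.3,0,0.006,0.205],[0.4,-6.3,0,0.006,0.205]]' 20
python3 w.py 531.5 17.5 44 -4.5; python3 prof.py; python3 -c "
import numpy as np,cv2
s=np.load('pics/now.npy').astype(np.uint8); cv2.imwrite('pics/side_b.png',cv2.resize(s[200:260,300:380,::-1],None,fx=8,fy=8,interpolation=cv2.INTER_NEAREST))"
```

```text
time: 5.3
tool_pos: [536.2, 84.7, 43.6]
tool_rot: [0.0, 0.999, -0.039, -0.0]
force: [0.4, -5.2, 2.8]
width: 17.9
grasp_force: 2.3
t 5.3 pos [536.2  84.7  43.6] yaw -4.48 shift [ 0.6 67.4 -0.4] turn 0.0 F [ 0.4 -5.2  2.8] w 17.9
clip z52 start peak 2.75 0.34 half edges -3.25 9.5 mid 3.125
ptr z61 start [-6, -3, 0] peak -66.5 0.24 half edges -70.25 -62.0 mid -66.125
ptr z61 now [-6, -3, 0] peak 3.75 0.3 half edges -0.5 6.25 mid 2.875
ptr z61 start [3, 6, 9] peak -66.25 0.22 half edges -70.25 -62.0 mid -66.125
ptr z61 now [3, 6, 9] peak 3.5 0.3 half edges -0.75 6.0 mid 2.625
clip z52 now peak 5.0 0.36 half edges -0.25 10.0 mid 4.875
t 5.5
```

View pics/side_b.png

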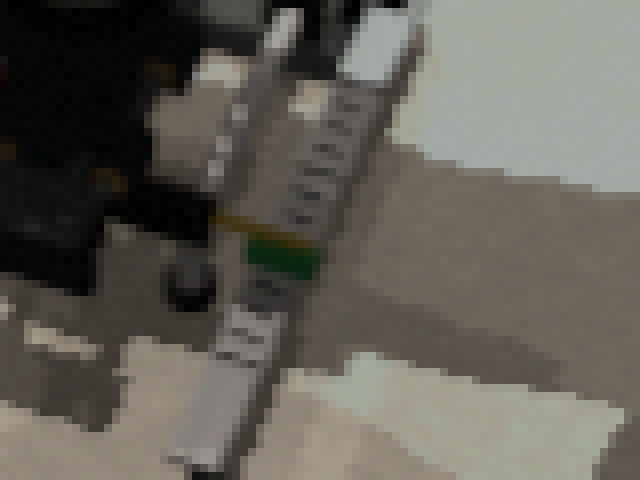

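The pointer, from crop (215,216) to (315,244), sits over the clip. In the profiles it is at 2.7 against 2.9 for the clip. Now I slide along the bar towards +x to push the lever.

```bash
python3 -m inch '[[8,0,0,0,0.205],[16,0,0,0,0.205],[24,0,0,0,0.205],[32,0,0,0,0.205],[40,0,0,0,0.205],[48,0,0,0,0.205],[54,0,0,0,0.205],[54,0,0,0,0.205]]'
python3 w.py 531.5 17.5 44 -4.5; python3 prof.py | grep ptr.*now
```

```text
time: 6.3
tool_pos: [589.7, 80.7, 42.9]
tool_rot: [-0.0, 0.999, -0.039, -0.001]
force: [-0.7, -4.7, -2.4]
width: 17.8
grasp_force: 2.2
t 6.3 pos [589.7  80.7  42.9] yaw -4.48 shift [-53.1  67.5  -1. ] turn 0.0 F [-0.7 -4.7 -2.4] w 17.8
ptr z61 now [-6, -3, 0] peak 3.75 0.29 half edges -1.25 6.25 mid 2.5
ptr z61 now [3, 6, 9] peak 3.5 0.29 half edges -1.5 6.5 mid 2.5
```

```bash
python3 -m inch '[[3,0,0,0,0.205],[6,0,0,0,0.205]]'; python3 -m inch '[[3,0,0,0,0.205],[3,0,0,0,0.205]]' | sed -n 2,4p; python3 - <<'E'
from h import *
s=robot.get_image("side"); cv2.imwrite('pics/side_c.png',cv2.resize(s[170:250,270:370,::-1],None,fx=7,fy=7))
E
```

```text
time: 6.7
tool_pos: [595.0, 80.3, 43.2]
tool_rot: [-0.0, 0.999, -0.039, -0.002]
force: [-5.0, -3.3, -1.5]
width: 18.1
grasp_force: 3.2
tool_pos: [598.4, 80.0, 43.2]
tool_rot: [-0.0, 0.999, -0.039, -0.001]
force: [-3.0, -4.2, -2.3]
```

View pics/side_c.png

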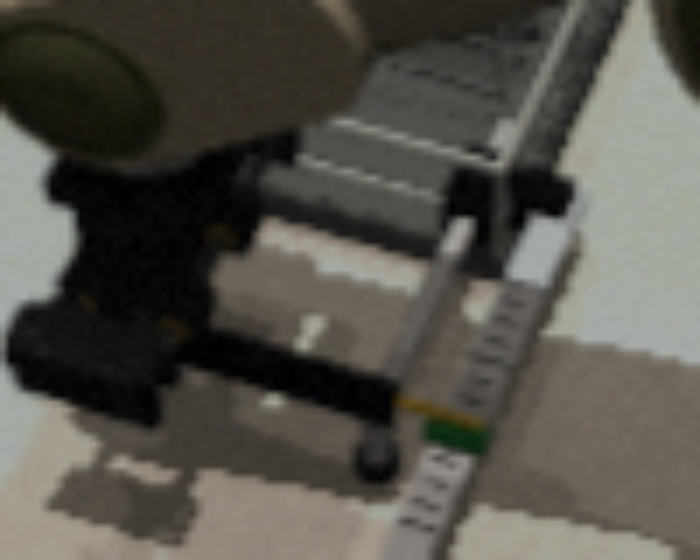

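The hand now straddles the bar at its far part and hides the lever. The pointer at crop (440,410) is still over the clip at (457,432). I keep pushing in small steps until I feel the stop.

```bash
python3 -m inch '[[2,0,0,0,0.205],[2,0,0,0,0.205]]' | sed -n 2,4p;  python3 -m inch '[[2,0,0,0,0.205],[2,0,0,0,0.205]]' | sed -n 2,4p
```

```text
tool_pos: [600.2, 79.9, 43.2]
tool_rot: [-0.0, 0.999, -0.039, -0.001]
force: [-4.4, -3.9, -1.9]
tool_pos: [602.1, 79.7, 43.2]
tool_rot: [-0.0, 0.999, -0.039, -0.002]
force: [-3.9, -4.5, -2.3]
```

```bash
python3 -m inch '[[1.5,0,0,0,0.205],[1.5,0,0,0,0.205]]' | sed -n 2,4p;  python3 -m inch '[[1.5,0,0,0,0.205],[1.5,0,0,0,0.205]]' | sed -n 2,4p
```

```text
tool_pos: [603.6, 79.6, 43.2]
tool_rot: [-0.0, 0.999, -0.039, -0.002]
force: [-3.6, -4.5, -2.9]
tool_pos: [604.3, 79.6, 43.1]
tool_rot: [-0.0, 0.999, -0.039, -0.003]
force: [-9.1, -3.8, 0.2]
```

```bash
python3 -m inch '[[1,0,0,0,0.205],[1,0,0,0,0.205]]' | sed -n 2,4p; python3 prof.py | grep now
```

```text
tool_pos: [604.4, 79.7, 43.0]
tool_rot: [-0.0, 0.999, -0.039, -0.004]
force: [-14.5, -4.4, 2.7]
ptr z61 now [-6, -3, 0] peak 4.25 0.3 half edges -1.0 7.0 mid 3.0
ptr z61 now [3, 6, 9] peak 4.5 0.29 half edges -1.25 7.0 mid 2.875
clip z52 now peak 4.75 0.35 half edges 0.5 10.0 mid 5.25
```

The push meets a firm stop (14.5 N) at 68 mm of travel, close to the 66 mm expected for the closed lever. I close the grip on the bar, compensating for the half-slack, and check.

```bash
python3 -m inch '[[0,0.4,0,0,0.19],[0,0.9,0,0,0.1],[0,1,0,0,0.1],[0,1,0,0,0.1],[0,1,0,0,0.1]]' 15; python3 prof.py | grep now
python3 -c "
from h import *
s=np.load('pics/now.npy').astype(np.uint8); cv2.imwrite('pics/side_d.png',cv2.resize(s[160:250,260:370,::-1],None,fx=7,fy=6.6))
t=robot.get_image('top'); [print(n,c,blobs(n,i,c,b)) for n,i,b in(('top',t,(270,165,350,245)),('side',s,(270,170,360,250))) for c in('red','grn')]"
```

```text
time: 8.65
tool_pos: [604.3, 78.8, 43.0]
tool_rot: [-0.0, 0.999, -0.039, -0.004]
force: [-13.8, -2.9, 2.1]
width: 15.9
grasp_force: 22.8
ptr z61 now [-6, -3, 0] peak 4.0 0.32 half edges -1.0 7.0 mid 3.0
ptr z61 now [3, 6, 9] peak 4.5 0.3 half edges -1.5 7.0 mid 2.75
clip z52 now peak 6.25 0.36 half edges 0.5 9.75 mid 5.125
top red []
top grn []
side red []
side grn []
```

View pics/side_d.png

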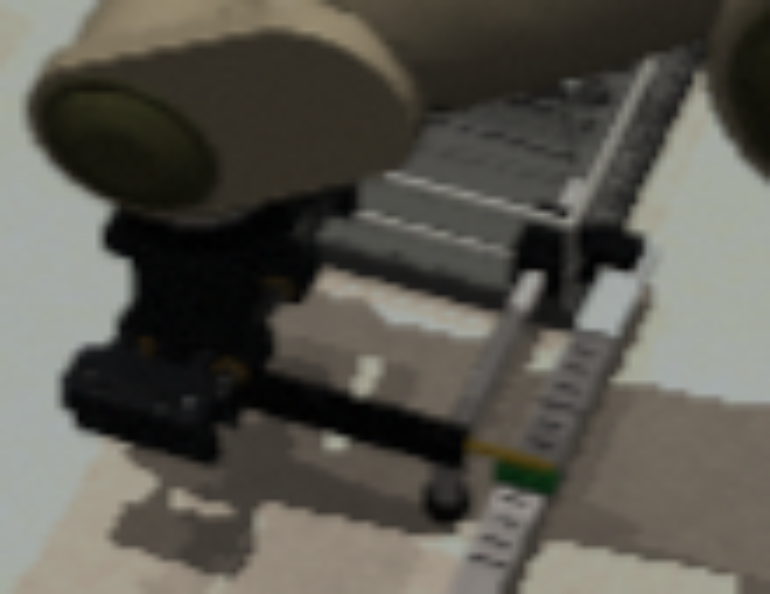

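The picture shows the pointer, crop (510,455), over the clip at (525,475), with the hand gripping the bar. The lever is hidden behind the hand, pressed to its stop. The profile puts the pointer at 2.9, against 2.9 for the clip. I hand in.

```bash
python3 -c "
from plant import robot
print(robot.job_done())"
```

```text
the job is handed in; nothing more can be done
None
```

The job is handed in at about 9 s on the clock: the leg is drawn out and gripped at the crossbar, with the pointer at the clip to within about 1 mm by the side camera, and the red lever is pushed to a firm stop at about the expected travel, though the hand hid it, so I never saw it closed.

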